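# Fit the tube adapter and hold the warmer's lid

### The arm

A 6-joint arm with a two-finger parallel gripper is mounted at the origin on the work surface. World frame = base frame: x ahead of the robot, y to its left, z up, the work surface at z = 0. Lengths are in m, angles in degrees, forces in N, time in s.
With the tool pointing down it reaches from about 0.4 to 0.825 m from the base axis. Payload 7 kg.
Tool frame: the origin (TCP) lies at the very end of the fingers, on their centre line; the grasp point (between the pads) lies 19 mm behind it (r.grasp_offset is the z of the grasp point in the tool frame, in m); z points along the fingers, y is the direction in which the jaws open and shut (so a half turn about z gives the same grasp; the last joint's range is limited). The gripper opens to 88 mm and grips with 3 to 60 N. Pads are 19 mm wide; open, the fingers measure 130 mm over their backs; the gripper's body (78 mm by 193 mm) begins 47 mm behind the grasp point.
Start: joints at [80.392, 20.546, 0.682, 0, -70.136, -16.507], TCP at [0.297, 0.606, 0.227] pointing down, gripper open.
Joint ranges: [-176.03, 176.03], [-82.01, 121.73], [-58.28, 71.71], [-173.87, 95.51], [-174.79, -0.11], [-173.66, 173.66]. Speed limits (degrees/s): [136.94, 136.94, 172.46, 180, 180, 180].

### API

Orientations are given as [roll, pitch, yaw] about the fixed x, y, z axes, in that order (R = Rz(yaw) Ry(pitch) Rx(roll)).
In Python, from plant import r gives the robot as it stands.
- The arm moves only by the tool carry_out, never from a script. Its argument "plan" is a list of rows, each a list of 6 numbers: the shift along the world's x, y, z in m, then the turn, a rotation vector about the world's x, y, z in rad. In form: [[tx, ty, tz, wx, wy, wz], ...]. A call has 1 to 12 rows; each row shifts and turns the pose as measured when the row begins; what a row does not reach is not made up. A row lasts 1/12 s, in which the tool goes at most 41.7 mm and 7.16 degrees, less where a joint would pass 70% of its speed; a pose out of reach is approached as far as the arm can. A call with a gripper value outside its range is refused whole. "fingers" is the closure, from -1 (fully open) to 1 (shut), set as the call begins (left out, the last holds). The fingers move at their own pace and stop on an object; "force" is the grip in N (left out, the last holds). Time passes only in rows, so rows that do not move let the fingers close. It gives the time, the measured TCP pose, the force and the opening at its end, in the units of the state.
- r.get_state(): the state, without advancing time (a new reading comes with each control period).
- r.capture(name): name is "scene" or "top" or "wrist"; returns the picture (384x512x3 uint8, red, green, blue); there is no depth.
- r.camera_model(name): a dict with "fov_y" (degrees; the focal length in pixels is half the picture's height over the tangent of half this angle, whatever the lens; pixels are square), "cx", "cy" (the principal point, pixels), "k1" (the pictures are not rectified: a ray, as slopes to the right and down, at radius r is drawn at 1 + k1 r^2 times it, then the intrinsics apply), "R" (3x3) and "t" (3): a world point X has camera coordinates R X + t; the wrist camera has in their place "mount" (4x4, takes a point from camera to tool coordinates, whose origin is the TCP and whose axes are the flange's). Camera axes: x right, y down, z forward; pixel columns grow to the right and rows downward; lengths in m; the calibration is good to about 2 mm. A picture is of the moment at which its call begins: read the wrist's pose just before it. camera_model takes no time and is no camera call.
- r.close_job(): hands the job in, once; it reports no verdict.
The state is a dict: "time_s": time; "joints": joint angles; "qd": joint speeds; "joint_torque": joint torques, N m; "tcp_pos": TCP position; "eef_rot": TCP orientation; "contact_force": force on the tool from outside, world axes, zero at the start; "moment": the same for the moment, N m; "gripper_width": finger opening in m.
Only numpy, scipy, OpenCV 4.12 (cv2) and the standard library are available. Lean on these libraries where they do the work, as an engineer would, in place of code of your own. Each camera call takes 0.05 s, during which the arm holds its last target.

### The job

Get the block warmer ready for a colleague who will move tubes from its chamber to the open well beside it: with the lid still shut, slide the aluminium adapter that fits that well all the way down into it and let go, leaving the one that is too thick standing upright on the bench. Then lift the lid with the gripper and hold it open at 50 degrees from shut; the lid falls shut by itself, so finish while still holding it there, steady. Leave the bottle, the jar and the tube rack alone.

Things in the scene. Friction and masses are not known exactly. Their poses are not given: they have to be found in the camera images.
- warmer: White block warmer fixed on the bench, 240 mm (its x) by 340 mm (its y) by 90 mm high; origin at the centre of its underside, x pointing away from the front panel, y to its left seen from the front, z up. The deck on its left 120 mm is flat at 90 mm height and has the open well; the right 220 mm is the chamber under the lid.
- well (a point): Centre of the mouth of the round well in the left deck, at the level of the deck (90 mm above the bench): bore 32 mm across with a 3 mm chamfer, 35 mm deep with a flat closed floor; axis vertical. It lies 40 mm in front of and 110 mm to the left of the warmer's origin. Axes parallel to the warmer's.
- lid (a joint): Angle of the lid in rad: 0 shut, growing as its front edge rises; 50 degrees is 0.873. Stops at 1.35, and falls shut from any angle when not held (0.3 to 0.54 kg, no spring, hardly any friction). The lid is a grey slab 236 mm deep, 216 mm wide, 12 mm thick, lying on the chamber, its top 102 mm above the bench when shut; it is hinged along the warmer's y axis at its far edge.
- lid_bar (a point): Middle of the straight round steel bar handle on the lid: bar 12 mm thick, running along the warmer's y axis, 98 mm clear between its two posts, its centre line 35 mm above the lid's top face, so 137 mm above the bench when shut. The bar may turn between the fingers, so the gripper need not tilt with the lid. Origin on the bar's centre line; axes turn with the lid and are the warmer's when it is shut.
- lid_hinge (a point): Point on the lid's hinge axis, in line with the middle of the bar: 205 mm behind the bar (along the warmer's x) and 47 mm below it when the lid is shut. The hinge axis runs along the warmer's y.
- adapter_30: The adapter that fits: upright solid aluminium cylinder 30 mm in diameter, 80 mm tall, about 150 g, with a 14 mm tube bore 16 mm deep in its top and a 2 mm chamfered foot; origin at the centre of its underside, z up. Fully home in the well, its foot is 35 mm below the deck and 45 mm stands proud.
- adapter_36: The adapter that is too thick for the well: same shape, 36 mm in diameter, 80 mm tall, about 210 g; origin at the centre of its underside, z up. The two adapters may stand in either place.
- bottle: Bystander: amber bottle, 70 mm in diameter, 170 mm tall; origin at the centre of its underside.
- jar: Bystander: white jar, 60 mm in diameter, 90 mm tall; origin at the centre of its underside.
- rack: Bystander: orange tube rack with capped tubes, 90 mm (x) by 150 mm (y) by 89 mm high; origin at the centre of its underside.

How it is judged:
By the outcome, as a careful person would: the job done as asked, in the order asked, and still so for the second after the job is handed in, while the arm keeps its last pose, push and grip.
It also fails if it takes over 51 s, if anything falls off the work surface, if the arm or the gripper's body presses on something with over 40 N, if the wrist force passes 120 N, or if a joint passes its speed limit or range.

## Working session

There is one attempt and no reset: what is moved stays moved. The work goes in short steps, Python scripts to look and compute and a tool call to move; the robot and the scene stay as the last step left them, time stands still between calls to the robot, and variables do not carry over. Pictures are saved under pics/ and viewed, and the job is handed in when it is done.

Besides the shell and the picture viewer there is one more tool, called as a command line: name --pt "numbers of a row" for each row, then --argument value for the rest. carry_out: Moves the arm, as the interface text tells. Its arguments: {"type":"object","properties":{"plan":{"type":"array"},"fingers":{"type":"number"},"force":{"type":"number"}},"required":["plan"]}

```bash
ls; mkdir -p pics
python3 - <<'E'
from plant import r
import cv2,json
s=r.get_state();print(s)
for n in("scene","top","wrist"):
    im=r.capture(n);cv2.imwrite(f"pics/{n}0.png",im[:,:,::-1]);print(n,r.camera_model(n))
print(r.grasp_offset)
E
```

```text
pics
{'time_s': 0.0, 'joints': array([ 8.03930204e+01,  2.05924186e+01,  6.32946222e-01, -2.18669039e-02,
       -7.01338757e+01, -1.65072123e+01]), 'qd': array([-0.0650339 ,  0.0086868 ,  0.04175146,  0.03320683,  0.00681184,
       -0.03993853]), 'joint_torque': array([ 1.42080757e-03, -5.82723856e+01,  2.93050396e+01,  6.99701115e+00,
        7.12331981e-03, -1.60876893e-04]), 'tcp_pos': array([0.29690437, 0.60564985, 0.22559979]), 'eef_rot': array([ 1.79904658e+02, -6.81760405e-03, -2.61216338e+01]), 'contact_force': array([-1.03530446,  0.78785507,  0.19752454]), 'moment': array([-0.01313635,  0.05606536, -0.04992277]), 'gripper_width': 0.0877401117619488}
scene {'fov_y': 51.66154461433065, 'cx': 255.95019579933677, 'cy': 188.65793953690206, 'k1': -0.03349786308236143, 'R': array([[-0.85901793,  0.5118462 ,  0.0100824 ],
       [ 0.32215132,  0.55575448, -0.76639121],
       [-0.39787777, -0.65509574, -0.64229499]]), 't': array([ 0.52069837, -0.0485836 ,  1.49232351])}
top {'fov_y': 43.7265353178184, 'cx': 253.31115945937202, 'cy': 189.982278512568, 'k1': -0.12476005382116957, 'R': array([[-0.00715939, -0.9999726 ,  0.00188418],
       [-0.97986074,  0.00663936, -0.19957166],
       [ 0.19955368, -0.00327505, -0.97988142]]), 't': array([-0.07882729,  0.59706284,  1.53276838])}
wrist {'fov_y': 63.64624906044961, 'cx': 256.2878296750684, 'cy': 194.9668008338446, 'k1': -0.07139271453703766, 'mount': array([[ 1.72147963e-04, -9.57379469e-01, -2.88833037e-01,
         7.76355108e-02],
       [ 9.99999929e-01,  2.61945203e-04, -2.72243819e-04,
        -6.53525208e-04],
       [ 3.36299071e-04, -2.88832969e-01,  9.57379446e-01,
        -1.58800018e-01],
       [ 0.00000000e+00,  0.00000000e+00,  0.00000000e+00,
         1.00000000e+00]])}
-0.0188
```

View pics/scene0.png

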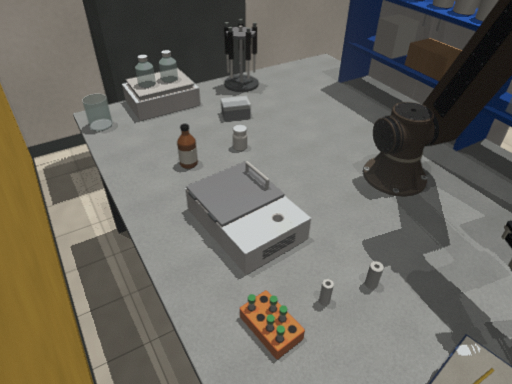

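View pics/top0.png

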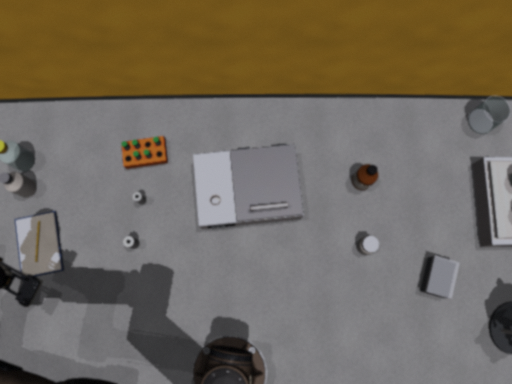

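View pics/wrist0.png

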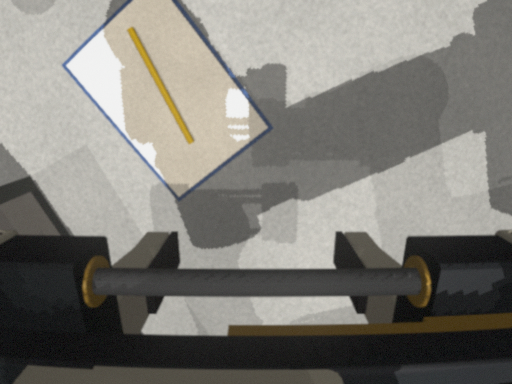

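```bash
cat > h.py <<'E'
import numpy as np,cv2
from scipy.spatial.transform import Rotation as Ro
from plant import r
def K(m):
    f=192/np.tan(np.radians(m['fov_y']/2));return np.array([[f,0,m['cx']],[0,f,m['cy']],[0,0,1]]),f
def ray(m,uv,T=None):
    # returns origin, dir in world ; T = (R_tool,p_tool) for wrist
    k,f=K(m); d=(np.array(uv,float)-[m['cx'],m['cy']])/f
    s=d.copy()
    for _ in range(30): s=d/(1+m['k1']*(s@s))
    v=np.array([s[0],s[1],1.])
    if 'R' in m: return -m['R'].T@m['t'], m['R'].T@v
    M=m['mount'];R,p=T
    return R@M[:3,3]+p, R@(M[:3,:3]@v)
def atz(m,uv,z,T=None):
    o,d=ray(m,uv,T);return o+d*(z-o[2])/d[2]
def proj(m,X,T=None):
    X=np.atleast_2d(np.array(X,float))
    if 'R' in m: c=X@m['R'].T+m['t']
    else:
        M=m['mount'];R,p=T; t=(X-p)@R; c=(t-M[:3,3])@M[:3,:3]
    s=c[:,:2]/c[:,2:]; s=s*(1+m['k1']*(s**2).sum(1,keepdims=True))
    return s*K(m)[1]+[m['cx'],m['cy']]
def pose():
    s=r.get_state();return Ro.from_euler('xyz',s['eef_rot'],degrees=True).as_matrix(),s['tcp_pos']
def crop(f,x0,y0,w,h,k,o):
    im=cv2.imread(f);c=im[y0:y0+h,x0:x0+w];cv2.imwrite(o,cv2.resize(c,None,fx=k,fy=k,interpolation=cv2.INTER_CUBIC))
E
python3 - <<'E'
from h import *
crop('pics/scene0.png',290,240,110,80,7,'pics/c1.png')
crop('pics/top0.png',180,135,130,100,6,'pics/c2.png')
crop('pics/top0.png',105,180,60,75,8,'pics/c3.png')
crop('pics/scene0.png',175,155,145,120,5,'pics/c4.png')
E
```

```text
(no output)
```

View pics/c1.png

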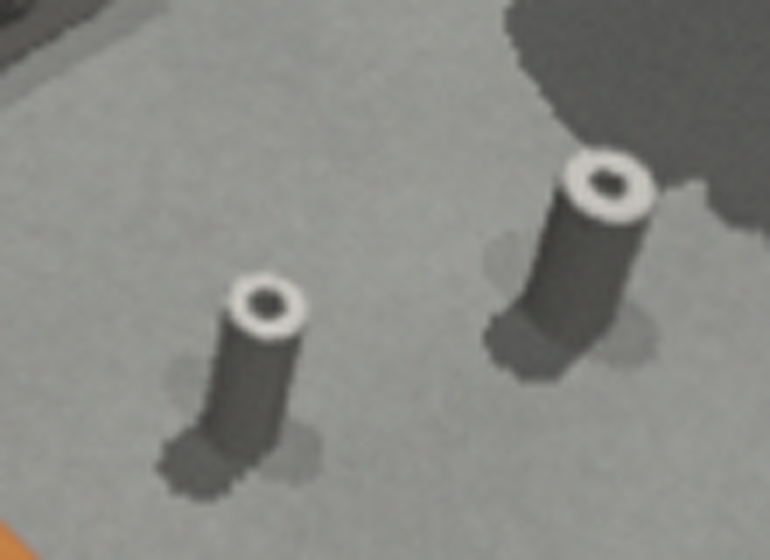

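View pics/c2.png

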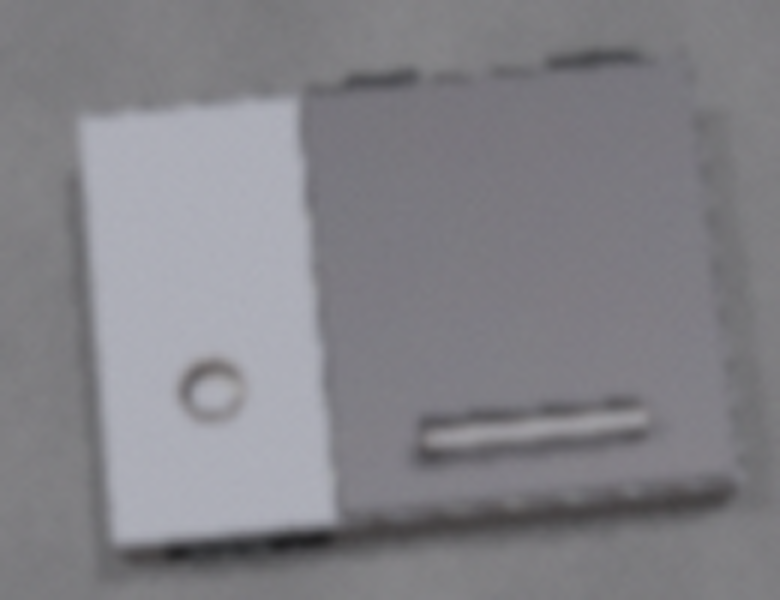

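View pics/c3.png

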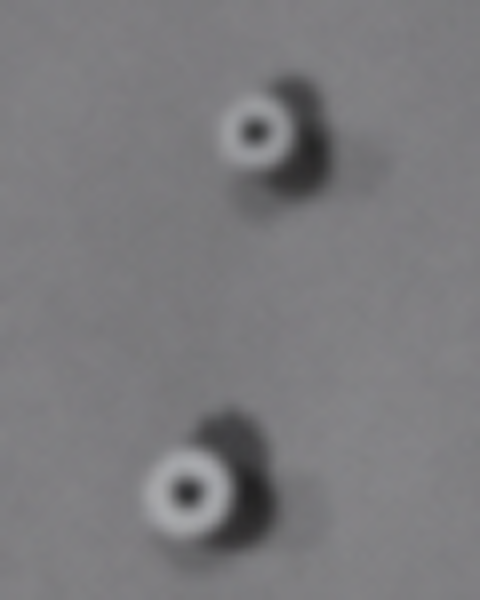

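View pics/c4.png

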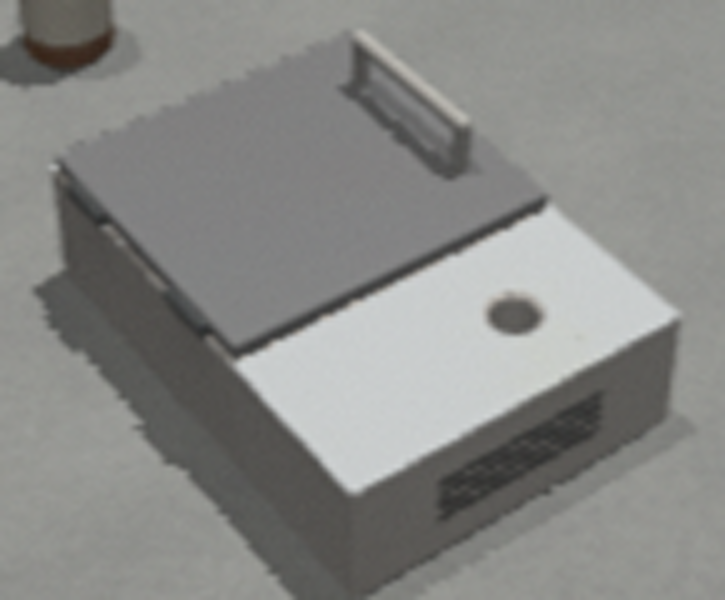

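Run:
```python
from h import *
from scipy.optimize import least_squares
T=r.camera_model('top');S=r.camera_model('scene')
c=lambda x0,y0,k,u,v:np.array([x0+(u+.5)/k-.5,y0+(v+.5)/k-.5])
for n,a,b in(('small',(257,131),(267,305)),('big',(189,492),(609,185))):
    a=c(105,180,8,*a);b=c(290,240,7,*b)
    print(n,a,b,atz(T,a,.08),atz(S,b,.08))
# warmer points (warmer frame): top pic, scene pic
obs=[(T,c(180,135,6,212,391),(-.04,.11,.09)),(S,c(175,155,5,515,316),(-.04,.11,.09)),
(T,c(180,135,6,80,118),(.12,.17,.09)),(T,c(180,135,6,112,545),(-.12,.17,.09)),
(S,c(175,155,5,680,318),(-.12,.17,.09)),(S,c(175,155,5,352,492),(.12,.17,.09)),
]
# lid: centre y = -0.17+.11=-.06 ; bar x: hinge? unknown bx ; bar ends +-~.055
bar=[(T,c(180,135,6,536,427)),(S,c(175,155,5,412,77))]
def f(p):
    R=Ro.from_euler('z',p[2]).as_matrix();t=np.array([p[0],p[1],0])
    e=[proj(m,R@np.array(X)+t)[0]-uv for m,uv,X in obs]
    return np.ravel(e)
s=least_squares(f,[.6,.05,0],loss='soft_l1');print(s.x,np.degrees(s.x[2]));print(f(s.x).reshape(-1,2))
R=Ro.from_euler('z',s.x[2]).as_matrix();t=np.array([s.x[0],s.x[1],0])
print('well',R@[-.04,.11,.09]+t)
print(atz(T,obs[0][1],.09),atz(S,obs[1][1],.09))
for m,uv in bar:
    p=atz(m,uv,.137);print('bar',p,R.T@(p-t))
for m,uv in((T,c(180,135,6,425,438)),(T,c(180,135,6,648,416)),(S,c(175,155,5,357,33)),(S,c(175,155,5,468,122))):
    p=atz(m,uv,.143);print('end',p,R.T@(p-t))
for n,u in(('bottle',(362,178)),('jar',(368,244)),('rack',(145,152))):print(n,atz(T,u,.08))
```

```text
small [136.6875 195.9375] [327.71428571 283.14285714] [0.57502009 0.30231694 0.08      ] [0.57270118 0.30220021 0.08      ]
big [128.1875 241.0625] [376.57142857 266.        ] [0.42593006 0.32466493 0.08      ] [0.42418742 0.32513457 0.08      ]
[ 0.60791205 -0.06333629  0.08762932] 5.020790048179351
[[-0.13688265  0.12451886]
 [-0.29803332 -0.31656068]
 [ 0.14958751  0.13094438]
 [-0.02162777  0.48310115]
 [ 0.18041698 -0.05696211]
 [-0.43259843  0.8300578 ]]
well [0.55843864 0.04274095 0.09      ]
[0.5588477  0.04229833 0.09      ] [0.55841036 0.04432403 0.09      ]
bar [ 0.52992428 -0.13145322  0.137     ] [-0.08364994 -0.06103029  0.137     ]
bar [ 0.52300313 -0.13560512  0.137     ] [-0.09090789 -0.06456054  0.137     ]
end [ 0.52349287 -0.07324858  0.143     ] [-0.08496277 -0.00248613  0.143     ]
end [ 0.53431313 -0.18989695  0.143     ] [-0.08439276 -0.11963387  0.143     ]
end [ 0.53395256 -0.18827845  0.143     ] [-0.0846103  -0.11799003  0.143     ]
end [ 0.52063068 -0.07151428  0.143     ] [-0.08766219 -0.00050799  0.143     ]
bottle [ 0.63071658 -0.44486544  0.08      ]
jar [ 0.41119039 -0.4535623   0.08      ]
rack [0.72536078 0.28055476 0.08      ]
```

carry_out --pt "0.0231 -0.0253 -0.002 0 0 -0.0858" --pt "0.0231 -0.0253 -0.002 0 0 -0.0858" --pt "0.0231 -0.0253 -0.002 0 0 -0.0858" --pt "0.0231 -0.0253 -0.002 0 0 -0.0858" --pt "0.0231 -0.0253 -0.002 0 0 -0.0858" --pt "0.0231 -0.0253 -0.002 0 0 -0.0858" --pt "0.0231 -0.0253 -0.002 0 0 -0.0858" --pt "0.0231 -0.0253 -0.002 0 0 -0.0858" --pt "0.0231 -0.0253 -0.002 0 0 -0.0858" --pt "0.0231 -0.0253 -0.002 0 0 -0.0858" --pt "0.0231 -0.0253 -0.002 0 0 -0.0858" --pt "0.0231 -0.0253 -0.002 0 0 -0.0858" --fingers -1 --force 25

```text
time_s: 1.15
tcp_pos: [0.5776, 0.2917, 0.1969]
eef_rot: [179.7, -0.1, -87.1]
contact_force: [1.4, 2.0, 0.3]
gripper_width: 0.0875
```

carry_out --pt "-0.001 0.004 0 0 0 0.018" --pt "-0.001 0.004 0 0 0 0.018" --pt "0 0 0 0 0 0"

```text
time_s: 1.4
tcp_pos: [0.5793, 0.2928, 0.1948]
eef_rot: [179.5, -0.2, -85.8]
contact_force: [-0.9, 0.9, 0.5]
gripper_width: 0.0877
```

Run:
```python
from h import *
s=r.get_state();print(s['tcp_pos'],s['eef_rot'],s['qd'],s['joints'])
im=r.capture('wrist');cv2.imwrite('pics/w1.png',im[:,:,::-1])
np.save('w1.npy',np.r_[s['tcp_pos'],s['eef_rot']])
R,p=pose();m=r.camera_model('wrist')
print(proj(m,[[.574,.302,.08]],(R,p)))
```

```text
[0.57931169 0.29282303 0.19484673] [179.52108599  -0.22068505 -85.77454883] [-0.83723124  0.21988155 -0.19157133 -0.1921289  -0.04241324 -0.5703446 ] [ 43.91845025  19.62543408  -4.85758595  -0.14890618 -66.02650976
 -39.63281372]
[[259.7323628  199.59327941]]
```

View pics/w1.png

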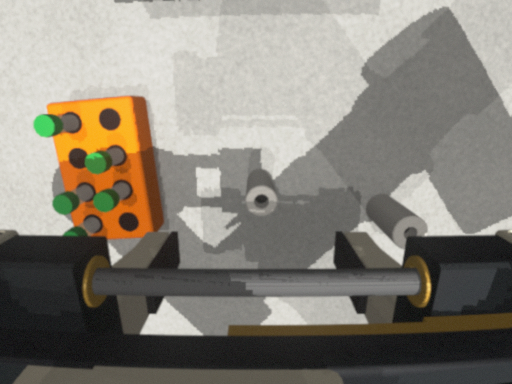

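Run:
```python
from h import *
crop('pics/w1.png',230,160,70,60,10,'pics/c5.png')
```

```text
(no output)
```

View pics/c5.png

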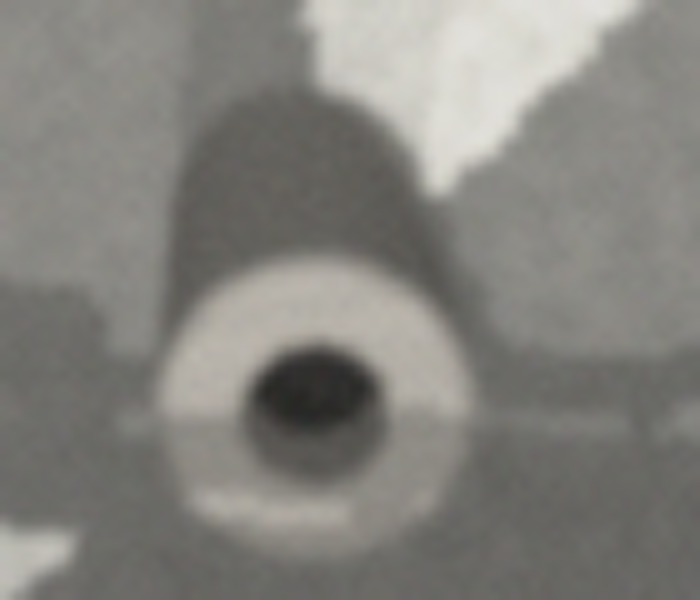

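Run:
```python
from h import *
q=np.load('w1.npy');T=(Ro.from_euler('xyz',q[3:],degrees=True).as_matrix(),q[:3]);m=r.camera_model('wrist')
p=atz(m,(261.05,200.35),.08,T);print(p)
a=atz(m,(245.5,200.35),.08,T);b=atz(m,(276.6,200.35),.08,T);print(np.linalg.norm(a-b))
s=r.get_state();print(s['tcp_pos'],s['eef_rot'],p-s['tcp_pos'])
d=Ro.from_euler('xyz',[180,0,-85],degrees=True)*Ro.from_matrix(pose()[0]).inv();print(d.as_rotvec())
```

```text
[0.57303569 0.30243897 0.08      ]
0.028899290611076
[0.57900737 0.29301494 0.1948901 ] [179.51716839  -0.2192476  -85.77974525] [-0.00597169  0.00942403 -0.1148901 ]
[ 0.00449154 -0.00809223  0.01362515]
```

carry_out --pt "-0.003 0.0047 -0.005 0.0045 -0.008 0.0136" --pt "-0.003 0.0047 -0.01 0 0 0" --pt "0 0 -0.025 0 0 0" --pt "0 0 -0.025 0 0 0" --pt "0 0 -0.02 0 0 0" --pt "0 0 0 0 0 0" --pt "0 0 0 0 0 0"

```text
time_s: 2.03
tcp_pos: [0.5667, 0.3105, 0.1057]
eef_rot: [-179.8, 0.2, -84.2]
contact_force: [0.1, -0.2, 0.9]
gripper_width: 0.0873
```

Run:
```python
from h import *
p=np.array([.573,.3024,.046])
s=r.get_state();print(s['tcp_pos'],s['eef_rot'],p-s['tcp_pos'],s['qd'])
d=Ro.from_euler('xyz',[180,0,-85],degrees=True)*Ro.from_matrix(pose()[0]).inv();print(d.as_rotvec())
```

```text
[0.56668028 0.3104677  0.10565413] [-1.79810527e+02  1.74207463e-01 -8.42432861e+01] [ 0.00631972 -0.0080677  -0.05965413] [ 1.42974381  1.39670523 -2.23206944 -0.62015579  1.25006384 -0.24262207]
[-0.00333709  0.00300739 -0.0132021 ]
```

carry_out --pt "0 0 0 0 0 0"

```text
time_s: 2.12
tcp_pos: [0.5659, 0.3111, 0.1056]
eef_rot: [-179.8, 0.1, -84.2]
contact_force: [-0.3, -0.7, 0.4]
gripper_width: 0.0876
```

carry_out --pt "0.006 -0.008 0 0 0 -0.013"

```text
time_s: 2.2
tcp_pos: [0.5716, 0.3048, 0.1066]
eef_rot: [-179.8, 0.2, -84.8]
contact_force: [0.4, 0.4, -0.0]
gripper_width: 0.0872
```

carry_out --pt "0 0 0 0 0 0"

```text
time_s: 2.28
tcp_pos: [0.5724, 0.3045, 0.1076]
eef_rot: [-179.7, 0.2, -84.8]
contact_force: [0.9, -0.7, 0.8]
gripper_width: 0.0877
```

carry_out --pt "0 0 0 0 0 0"

```text
time_s: 2.37
tcp_pos: [0.573, 0.3048, 0.1088]
eef_rot: [-179.6, 0.3, -84.8]
contact_force: [0.8, -0.3, -0.1]
gripper_width: 0.0873
```

carry_out --pt "0 -0.001 -0.02 -0.003 -0.002 0" --pt "0 -0.001 -0.02 -0.003 -0.002 0" --pt "0 -0.0 -0.02 0 0 0" --pt "0 0 -0.003 0 0 0" --pt "0 0 0 0 0 0"

```text
time_s: 2.78
tcp_pos: [0.5772, 0.3046, 0.051]
eef_rot: [-178.8, 0.3, -84.9]
contact_force: [-0.0, 0.3, 0.4]
gripper_width: 0.0875
```

```bash
cat > d.py <<'E'
import sys
from h import *
a=list(map(float,sys.argv[1:5]))
tilt=float(sys.argv[5]) if len(sys.argv)>5 else 0
s=r.get_state()
# tilt: rotation about warmer y (yaw-85 => )
Rt=Ro.from_rotvec(np.radians(tilt)*np.array([-np.sin(np.radians(5)),np.cos(np.radians(5)),0]))*Ro.from_euler('xyz',[180,0,a[3]],degrees=True)
d=(Rt*Ro.from_euler('xyz',s['eef_rot'],degrees=True).inv()).as_rotvec()
print('t',round(s['time_s'],2),'pos',s['tcp_pos'].round(4),'rot',s['eef_rot'].round(2),'qd',s['qd'].round(2),'F',s['contact_force'].round(1),'M',s['moment'].round(2),'w',round(s['gripper_width'],4))
print('delta',(np.array(a[:3])-s['tcp_pos']).round(4),'w',d.round(4))
E
python3 d.py .573 .3024 .046 -85
```

```text
t 2.78 pos [0.5772 0.3046 0.051 ] rot [-178.82    0.31  -84.88] qd [-0.15  0.41 -0.33 -0.54 -0.01  0.  ] F [-0.   0.3  0.4] M [0.04 0.04 0.06] w 0.0875
delta [-0.0042 -0.0022 -0.005 ] w [-0.0071  0.02   -0.0021]
```

carry_out --pt "-0.004 -0.002 -0.005 -0.007 0.02 -0.002"

```text
time_s: 2.87
tcp_pos: [0.5737, 0.303, 0.0476]
eef_rot: [-179.9, 0.1, -85.0]
contact_force: [1.2, -0.0, -0.8]
gripper_width: 0.0873
```

```bash
python3 d.py .573 .3024 .046 -85
```

```text
t 2.87 pos [0.5737 0.303  0.0476] rot [-1.7992e+02  6.0000e-02 -8.4970e+01] qd [ -2.69   7.56   8.05  -9.7  -15.11   7.88] F [ 1.2 -0.  -0.8] M [0.09 0.   0.04] w 0.0873
delta [-0.0007 -0.0006 -0.0016] w [-0.0011  0.0013 -0.0005]
```

carry_out --pt "-0.0005 -0.0005 -0.001 0 0 0" --pt "0 0 0 0 0 0" --fingers 1 --force 25

```text
time_s: 3.03
tcp_pos: [0.5737, 0.3027, 0.0477]
eef_rot: [-180.0, 0.1, -85.0]
contact_force: [0.4, 0.6, 0.2]
gripper_width: 0.0793
```

```bash
python3 d.py .573 .3024 .046 -85
```

```text
t 3.03 pos [0.5737 0.3027 0.0477] rot [-1.7996e+02  8.0000e-02 -8.5000e+01] qd [-0.31 -0.06  1.3  -0.49 -1.59  0.54] F [0.4 0.6 0.2] M [ 0.01 -0.02 -0.  ] w 0.0793
delta [-0.0007 -0.0003 -0.0017] w [-0.0015  0.0005 -0.    ]
```

carry_out --pt "-0.0005 0 -0.001 0 0 0" --pt "0 0 -0.0005 0 0 0" --pt "0 0 -0.0005 0 0 0" --pt "0 0 -0.0005 0 0 0"

```text
time_s: 3.37
tcp_pos: [0.5745, 0.3037, 0.0477]
eef_rot: [-179.8, 0.2, -85.0]
contact_force: [0.0, 0.5, -0.1]
gripper_width: 0.0534
```

```bash
python3 d.py .573 .3024 .046 -85
```

```text
t 3.37 pos [0.5745 0.3037 0.0477] rot [-179.77    0.22  -85.  ] qd [-0.01  0.06 -0.11  0.15  0.73 -0.06] F [ 0.   0.5 -0.1] M [0.02 0.01 0.03] w 0.0534
delta [-0.0015 -0.0013 -0.0017] w [-0.0042  0.0036 -0.    ]
```

carry_out --pt "-0.0015 -0.0013 -0.0017 -0.004 0.0036 0" --pt "-0.0003 -0.0003 -0.0005 -0.0007 0.0007 0" --pt "-0.0003 -0.0003 -0.0005 -0.0007 0.0007 0" --pt "-0.0003 -0.0003 -0.0005 -0.0007 0.0007 0"

```text
time_s: 3.7
tcp_pos: [0.5721, 0.3016, 0.0448]
eef_rot: [179.9, -0.1, -85.0]
contact_force: [-1.2, -0.1, 6.1]
gripper_width: 0.0294
```

```bash
python3 d.py .573 .3024 .046 -85
```

```text
t 3.7 pos [0.5721 0.3016 0.0448] rot [ 1.7989e+02 -1.0000e-01 -8.4980e+01] qd [ 0.2  -0.01 -0.03  0.29 -0.1   0.  ] F [-1.2 -0.1  6.1] M [ 0.22  0.39 -0.02] w 0.0294
delta [0.0009 0.0008 0.0012] w [ 0.0019 -0.0018 -0.0004]
```

carry_out --pt "0 0 0 0 0 0" --pt "0 0 0 0 0 0" --pt "0 0 0.015 0 0 0" --pt "0 0 0.03 0 0 0" --pt "0 0 0.035 0 0 0" --pt "0 0 0.03 0 0 0" --pt "0 0 0.015 0 0 0"

```text
time_s: 4.28
tcp_pos: [0.5669, 0.2976, 0.1662]
eef_rot: [179.1, -0.6, -85.1]
contact_force: [0.1, 0.3, -0.2]
gripper_width: 0.0297
```

```bash
python3 d.py .564 .13 .17 -85
```

```text
t 4.28 pos [0.5669 0.2976 0.1662] rot [179.1   -0.61 -85.06] qd [  0.07  -7.91  11.66  -0.57 -20.62  -0.15] F [ 0.1  0.3 -0.2] M [ 0.19 -0.25 -0.02] w 0.0297
delta [-0.0029 -0.1676  0.0038] w [ 0.012  -0.0147  0.0012]
```

carry_out --pt "0 -0.02 0 0.004 -0.005 0" --pt "0 -0.033 0 0.004 -0.005 0" --pt "0 -0.035 0 0.004 -0.004 0" --pt "0 -0.035 0 0 0 0" --pt "0 -0.033 0 0 0 0" --pt "0 -0.015 0 0 0 0" --pt "0 -0.004 0 0 0 0"

```text
time_s: 4.87
tcp_pos: [0.565, 0.1174, 0.1681]
eef_rot: [-179.8, 0.3, -84.8]
contact_force: [-0.3, -0.2, -2.1]
gripper_width: 0.0294
```

```bash
python3 d.py .5585 .043 .17 -85
python3 - <<'E'
from h import *
s=r.get_state()
im=r.capture('wrist');cv2.imwrite('pics/w2.png',im[:,:,::-1])
np.save('w2.npy',np.r_[s['tcp_pos'],s['eef_rot']]);print(proj(r.camera_model('wrist'),[.5585,.043,.09],pose()))
E
python3 d.py .5585 .043 .17 -85
```

```text
t 4.87 pos [0.565  0.1174 0.1681] rot [-179.78    0.29  -84.82] qd [-5.49 -1.31 -2.52 -0.36  0.69  4.52] F [-0.3 -0.2 -2.1] M [ 0.09 -0.02  0.02] w 0.0294
delta [-0.0065 -0.0744  0.0019] w [-0.0053  0.0034 -0.0031]
[[274.14084345 106.94932826]]
t 4.92 pos [0.5649 0.1174 0.168 ] rot [-179.8     0.28  -84.84] qd [ 2.22  0.88  1.38 -0.05 -0.05 -1.99] F [-0.8 -1.4 -2. ] M [-0.08  0.15  0.03] w 0.0295
delta [-0.0064 -0.0744  0.002 ] w [-0.0051  0.0031 -0.0029]
```

View pics/w2.png

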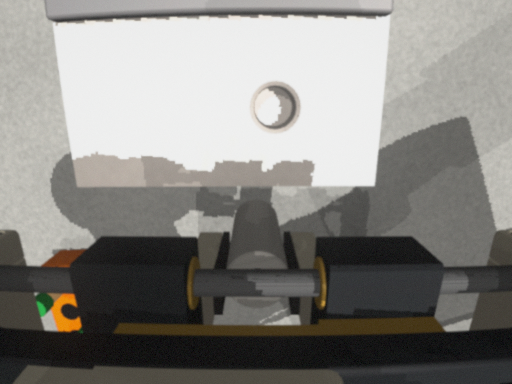

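Run:
```python
from h import *
crop('pics/w2.png',235,70,80,75,8,'pics/c6.png')
crop('pics/w2.png',210,180,90,110,7,'pics/c7.png')
```

```text
(no output)
```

View pics/c6.png

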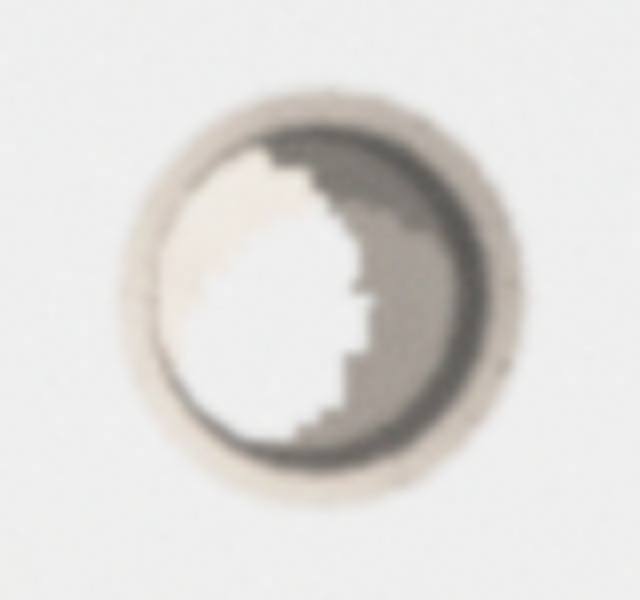

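View pics/c7.png

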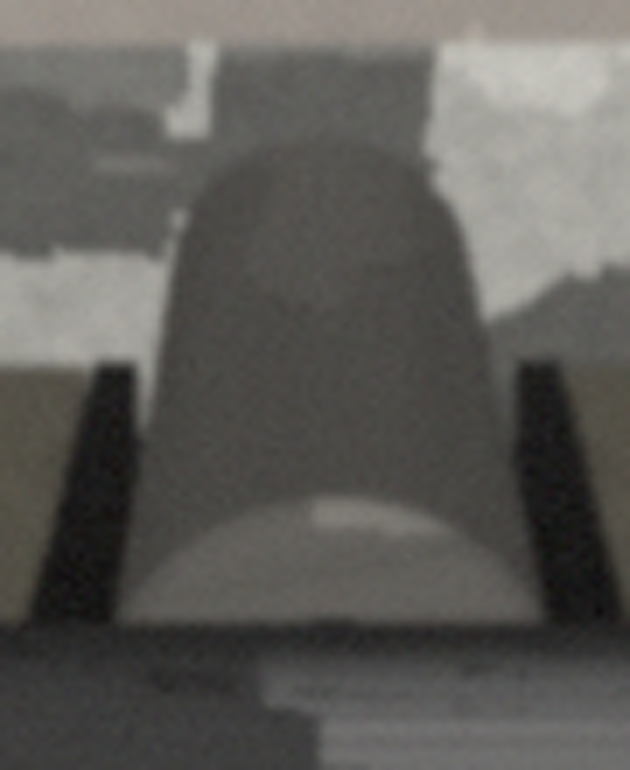

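Run:
```python
from h import *
q=np.load('w2.npy');T=(Ro.from_euler('xyz',q[3:],degrees=True).as_matrix(),q[:3]);m=r.camera_model('wrist')
print(atz(m,(274.9,106.75),.09,T))
# predicted foot/ top outline of held adapter centred at tool axis, foot at .0448 beyond TCP; upper (far) rim
R,p=T
for dy in(-.003,0,.003):
    a=np.linspace(0,2*np.pi,60)
    c=np.c_[.015*np.cos(a)+dy,.015*np.sin(a),np.full(60,.0448-.08)]@R.T+p
    u=proj(m,c,T);print(dy,u.min(0),u.max(0))
    c=np.c_[.013*np.cos(a)+dy,.013*np.sin(a),np.full(60,.0448)]@R.T+p
    u=proj(m,c,T);print('foot',u.min(0),u.max(0))
```

```text
[0.55810666 0.04275581 0.09      ]
-0.003 [223.34604965 255.33316576] [288.43536991 311.54265492]
foot [237.65045769 203.09014746] [274.46783133 237.43670536]
0 [223.11946282 249.24741468] [288.65876486 306.28128821]
foot [237.57417624 198.9621597 ] [274.54370147 233.59793798]
0.003 [222.89146875 243.07440896] [288.88356485 300.94154926]
foot [237.49771295 194.80018442] [274.61976107 229.72632007]
```

carry_out --pt "-0.001 -0.012 0 -0.002 0.001 -0.001" --pt "-0.002 -0.02 -0.003 -0.002 0.001 -0.001" --pt "-0.002 -0.02 -0.003 -0.001 0.001 -0.001" --pt "-0.001 -0.013 -0.003 0 0 0" --pt "0 -0.005 -0.003 0 0 0" --pt "0 0 -0.001 0 0 0"

```text
time_s: 5.42
tcp_pos: [0.5581, 0.0458, 0.1526]
eef_rot: [179.9, 0.0, -84.9]
contact_force: [-0.0, 0.1, -1.5]
gripper_width: 0.0297
```

```bash
python3 d.py .558 .042 .15 -85
```

```text
t 5.42 pos [0.5581 0.0458 0.1526] rot [ 1.7991e+02  1.0000e-02 -8.4920e+01] qd [ 0.03  0.73 -0.77 -0.    1.58 -0.43] F [-0.   0.1 -1.5] M [ 0.14 -0.06 -0.01] w 0.0297
delta [-0.0001 -0.0038 -0.0026] w [-0.     -0.0016 -0.0015]
```

carry_out --pt "0 -0.0038 -0.0026 0 -0.0016 -0.0015" --pt "0 0 -0.001 0 0 0"

```text
time_s: 5.58
tcp_pos: [0.5583, 0.0425, 0.1483]
eef_rot: [180.0, 0.0, -85.0]
contact_force: [-0.4, 0.5, -2.1]
gripper_width: 0.0296
```

```bash
python3 d.py .558 .042 .15 -85;  python3 - <<'E'
from h import *
s=r.get_state()
for n in('wrist','scene','top'):
    im=r.capture(n);cv2.imwrite(f'pics/{n}3.png',im[:,:,::-1])
crop('pics/wrist3.png',190,140,130,120,6,'pics/c8.png')
crop('pics/scene3.png',245,180,70,60,8,'pics/c9.png')
E
python3 d.py .558 .042 .15 -85
```

```text
t 5.58 pos [0.5583 0.0425 0.1483] rot [ 1.8e+02  1.0e-02 -8.5e+01] qd [ 0.92  0.93 -0.02  0.03  1.44 -0.63] F [-0.4  0.5 -2.1] M [0.04 0.02 0.02] w 0.0296
delta [-0.0003 -0.0005  0.0017] w [-0.0001 -0.      0.    ]
t 5.73 pos [0.5587 0.0431 0.1488] rot [-1.7997e+02  1.0000e-02 -8.4960e+01] qd [ 0.08 -0.3   0.23  0.16 -0.14  0.1 ] F [-0.2  0.8 -0.9] M [ 0.1 -0.   0. ] w 0.0295
delta [-0.0007 -0.0011  0.0012] w [-0.0002  0.0005 -0.0006]
```

View pics/c8.png

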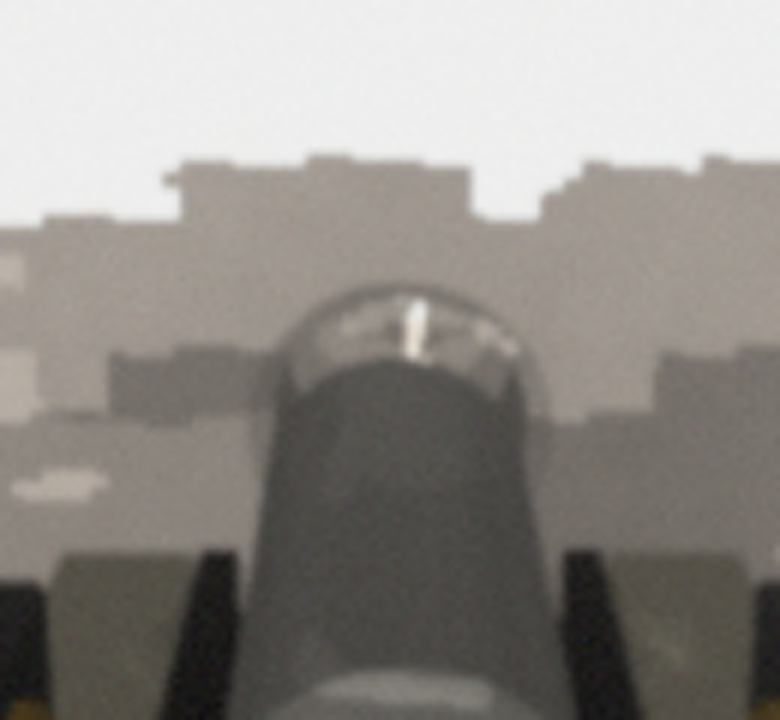

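View pics/c9.png

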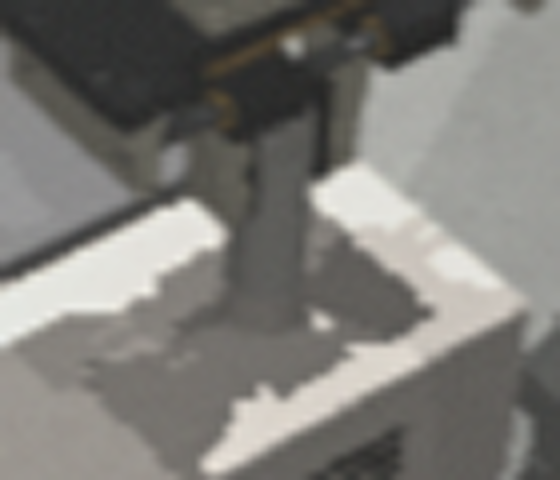

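carry_out --pt "-0.0007 -0.0011 -0.005 0 0 0" --pt "0 0 -0.005 0 0 0" --pt "0 0 -0.005 0 0 0"

```text
time_s: 5.98
tcp_pos: [0.5591, 0.0434, 0.1341]
eef_rot: [-179.8, 0.0, -84.9]
contact_force: [0.8, 0.3, -1.7]
gripper_width: 0.0292
```

```bash
python3 d.py .558 .042 .1 -85
```

```text
t 5.98 pos [0.5591 0.0434 0.1341] rot [-1.798e+02  5.000e-02 -8.486e+01] qd [ 0.24  3.83 -4.65 -0.2   8.39 -0.02] F [ 0.8  0.3 -1.7] M [ 0.05 -0.02 -0.05] w 0.0292
delta [-0.0011 -0.0014 -0.0341] w [-0.0012  0.0035 -0.0024]
```

carry_out --pt "-0.0012 -0.0015 -0.004 -0.0012 0.0035 -0.0024" --pt "-0.0003 -0.0004 -0.004 0 0.0005 0"

```text
time_s: 6.15
tcp_pos: [0.5572, 0.0416, 0.1249]
eef_rot: [179.9, -0.0, -85.0]
contact_force: [-0.6, 0.5, -1.8]
gripper_width: 0.0293
```

```bash
python3 d.py .558 .042 .1 -85
```

```text
t 6.15 pos [0.5572 0.0416 0.1249] rot [ 1.7992e+02 -1.0000e-02 -8.4980e+01] qd [-0.1   3.19 -3.87 -0.2   7.11  0.65] F [-0.6  0.5 -1.8] M [ 0.12 -0.03  0.01] w 0.0293
delta [ 0.0008  0.0004 -0.0249] w [ 0.0003 -0.0014 -0.0003]
```

carry_out --pt "0.0004 0.0002 -0.005 0 -0.001 0" --pt "0 0 -0.005 0 0 0" --pt "-0.0002 -0.0003 -0.004 0 0 0"

```text
time_s: 6.4
tcp_pos: [0.5572, 0.0414, 0.1089]
eef_rot: [179.9, -0.0, -85.0]
contact_force: [0.7, 0.3, -1.5]
gripper_width: 0.0295
```

```bash
python3 d.py .558 .042 .1 -85
```

```text
t 6.4 pos [0.5572 0.0414 0.1089] rot [ 1.7994e+02 -2.0000e-02 -8.4990e+01] qd [-0.3   3.27 -3.75  0.07  7.14  0.14] F [ 0.7  0.3 -1.5] M [ 0.14 -0.21 -0.02] w 0.0295
delta [ 0.0008  0.0006 -0.0089] w [ 0.0005 -0.001  -0.0001]
```

carry_out --pt "0 0 -0.004 0 0 0" --pt "0 0 -0.003 0 0 0"

```text
time_s: 6.57
tcp_pos: [0.5573, 0.0414, 0.1008]
eef_rot: [179.9, -0.0, -85.0]
contact_force: [0.5, -0.4, -1.8]
gripper_width: 0.0294
```

```bash
python3 d.py .558 .042 .1 -85
```

```text
t 6.57 pos [0.5573 0.0414 0.1008] rot [ 1.7994e+02 -2.0000e-02 -8.5000e+01] qd [ 0.03  2.61 -2.4   0.06  5.17 -0.02] F [ 0.5 -0.4 -1.8] M [ 0.12 -0.14 -0.  ] w 0.0294
delta [ 0.0007  0.0006 -0.0008] w [ 0.0005 -0.001  -0.0001]
```

carry_out --pt "0 0 -0.002 0 0 0" --pt "0 0 -0.002 0 0 0"

```text
time_s: 6.73
tcp_pos: [0.5586, 0.0413, 0.0992]
eef_rot: [-179.9, -0.1, -84.9]
contact_force: [-10.7, 1.4, 28.6]
gripper_width: 0.0293
```

```bash
python3 d.py .558 .042 .1 -85
```

```text
t 6.73 pos [0.5586 0.0413 0.0992] rot [-1.7994e+02 -1.0000e-01 -8.4890e+01] qd [ 0.18  0.25 -0.38  0.81  1.55 -0.02] F [-10.7   1.4  28.6] M [ 0.58  4.6  -0.  ] w 0.0293
delta [-0.0006  0.0007  0.0008] w [ 0.0016  0.0012 -0.0019]
```

carry_out --pt "-0.0003 0 0.0005 0 0 0" --pt "0 0 0 0 0 0"

```text
time_s: 6.9
tcp_pos: [0.5587, 0.0414, 0.1009]
eef_rot: [-179.9, -0.1, -84.9]
contact_force: [0.3, 0.5, -1.9]
gripper_width: 0.0297
```

carry_out --pt "0 0 0 0 0 0" --pt "0 0 0 0 0 0" --pt "0 0 0 0 0 0" --pt "0 0 0 0 0 0" --pt "0 0 0 0 0 0" --fingers -1

```text
time_s: 7.32
tcp_pos: [0.5591, 0.0414, 0.1007]
eef_rot: [-179.8, -0.1, -84.9]
contact_force: [0.0, 0.3, -1.1]
gripper_width: 0.0573
```

```bash
python3 d.py .558 .042 .1 -85
```

```text
t 7.32 pos [0.5591 0.0414 0.1007] rot [-1.7982e+02 -9.0000e-02 -8.4860e+01] qd [-0.07  0.13  0.01  0.04 -0.05 -0.04] F [ 0.   0.3 -1.1] M [ 0.1   0.   -0.01] w 0.0573
delta [-0.0011  0.0006 -0.0007] w [ 0.0013  0.0033 -0.0024]
```

carry_out --pt "0 0 0.015 0 0.003 -0.002" --pt "0 0 0.03 0 0 0" --pt "0 0 0.03 0 0 0" --pt "0 0 0.02 0 0 0" --pt "0 0 0.005 0 0 0"

```text
time_s: 7.73
tcp_pos: [0.5563, 0.0402, 0.2011]
eef_rot: [179.5, -0.2, -85.0]
contact_force: [1.5, -0.4, 0.9]
gripper_width: 0.0868
```

```bash
python3 d.py .5285 -.1305 .2 -85;  python3 - <<'E'
from h import *
s=r.get_state();np.save('w4.npy',np.r_[s['tcp_pos'],s['eef_rot']])
for n in('wrist','scene'):
    im=r.capture(n);cv2.imwrite(f'pics/{n}4.png',im[:,:,::-1])
crop('pics/scene4.png',245,170,80,70,8,'pics/c10.png')
E
python3 d.py .5285 -.1305 .2 -85
```

```text
t 7.73 pos [0.5563 0.0402 0.2011] rot [179.54  -0.22 -85.02] qd [ 0.01 -2.62  4.11 -0.5  -6.65  0.05] F [ 1.5 -0.4  0.9] M [ 0.11 -0.24  0.05] w 0.0868
delta [-0.0278 -0.1707 -0.0011] w [ 0.0045 -0.0076  0.0004]
t 7.83 pos [0.5557 0.0402 0.199 ] rot [179.46  -0.2  -85.04] qd [ 0.02  1.68 -2.59 -0.94  1.37 -0.07] F [ 0.2  0.5 -0.7] M [ 0.1  -0.07 -0.02] w 0.0871
delta [-0.0272 -0.1707  0.001 ] w [ 0.0043 -0.0091  0.0007]
```

View pics/wrist4.png

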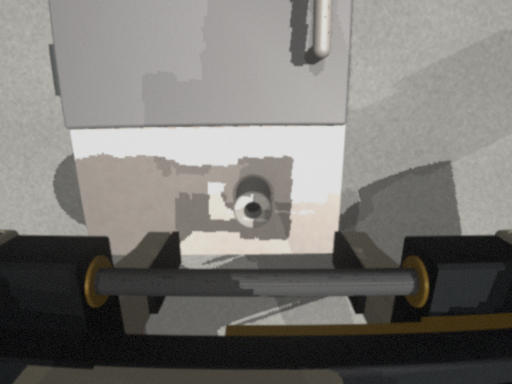

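View pics/c10.png

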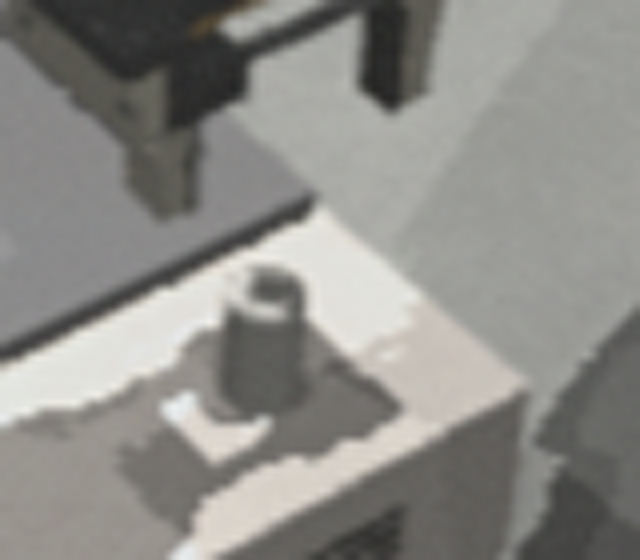

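Run:
```python
from h import *
crop('pics/wrist4.png',225,165,60,70,9,'pics/c11.png')
crop('pics/wrist4.png',290,0,60,70,9,'pics/c12.png')
q=np.load('w4.npy');T=(Ro.from_euler('xyz',q[3:],degrees=True).as_matrix(),q[:3]);m=r.camera_model('wrist')
for z in(.135,.139): print(proj(m,[.558,.0428,z],T),proj(r.camera_model('scene'),[.558,.0428,z]))
```

```text
[[252.95715115 210.05917345]] [[278.13114736 206.331564  ]]
[[252.94365254 211.81114704]] [[278.19459538 205.31668966]]
```

View pics/c11.png

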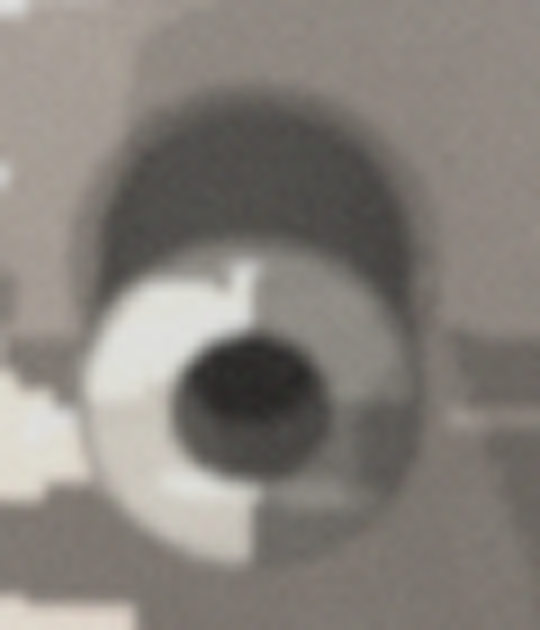

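View pics/c12.png

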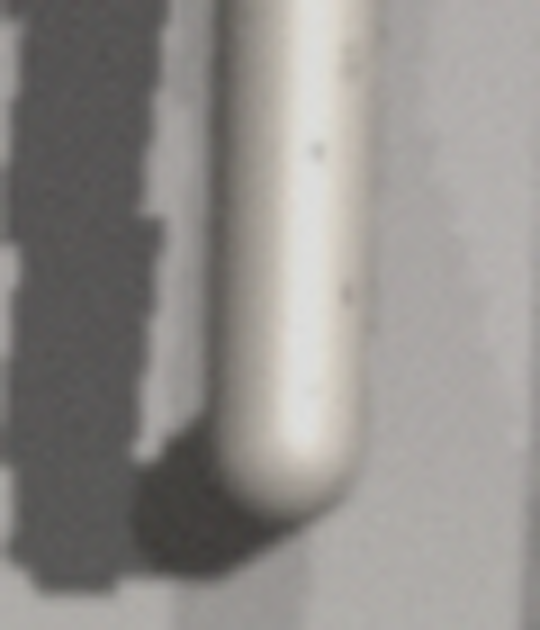

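carry_out --pt "-0.003 -0.015 0 0.002 -0.004 0" --pt "-0.004 -0.03 0 0.002 -0.004 0" --pt "-0.005 -0.033 0 0.001 -0.002 0" --pt "-0.005 -0.033 0 0 0 0" --pt "-0.004 -0.03 0 0 0 0" --pt "-0.003 -0.018 0 0 0 0" --pt "0 -0.006 0 0 0 0" --pt "0 0 0 0 0 0"

```text
time_s: 8.5
tcp_pos: [0.5224, -0.1329, 0.1864]
eef_rot: [179.1, 0.1, -84.9]
contact_force: [-0.3, 0.5, 0.9]
gripper_width: 0.0877
```

```bash
python3 - <<'E'
from h import *
s=r.get_state();np.save('w5.npy',np.r_[s['tcp_pos'],s['eef_rot']])
for n in('wrist',):
    im=r.capture(n);cv2.imwrite(f'pics/{n}5.png',im[:,:,::-1])
print(proj(r.camera_model('wrist'),[.5285,-.1305,.137],pose()))
E
python3 d.py .5285 -.1305 .2 -85
```

```text
[[246.08314471 215.91492626]]
t 8.55 pos [ 0.5223 -0.1323  0.1863] rot [ 1.7911e+02  1.4000e-01 -8.4920e+01] qd [ 1.95 -0.3   0.62 -0.02 -0.29 -0.98] F [ 0.4 -0.9 -1. ] M [ 0.06 -0.01 -0.01] w 0.0878
delta [0.0062 0.0018 0.0137] w [-0.001  -0.0156 -0.0014]
```

View pics/wrist5.png

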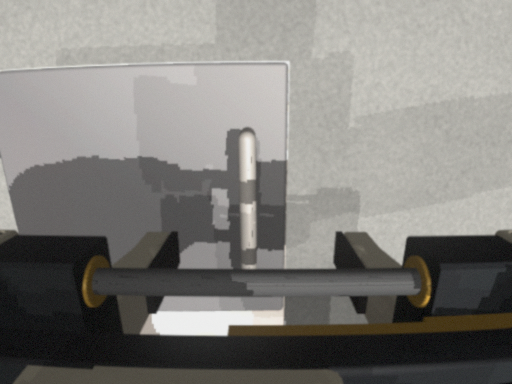

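carry_out --pt "0.0055 0.002 -0.01 0 -0.015 0" --pt "0 0 -0.015 0 0 0" --pt "0 0 -0.015 0 0 0" --pt "0 0 -0.012 0 0 0" --pt "0 0 -0.005 0 0 0"

```text
time_s: 8.97
tcp_pos: [0.5286, -0.1268, 0.126]
eef_rot: [-179.9, 0.1, -84.8]
contact_force: [0.1, -0.2, 0.3]
gripper_width: 0.0874
```

```bash
python3 d.py .528 -.1305 .125 -85
```

```text
t 8.97 pos [ 0.5286 -0.1268  0.126 ] rot [-1.7994e+02  9.0000e-02 -8.4810e+01] qd [ 1.18  3.84 -4.25  0.11  7.8  -0.45] F [ 0.1 -0.2  0.3] M [0.12 0.   0.01] w 0.0874
delta [-0.0006 -0.0037 -0.001 ] w [-0.0017  0.0009 -0.0033]
```

carry_out --pt "-0.0006 -0.0037 0.0005 -0.0017 0.001 -0.003" --pt "0 0 0 0 0 0" --pt "0 0 0 0 0 0" --pt "0 0 0 0 0 0" --fingers 1 --force 20

```text
time_s: 9.3
tcp_pos: [0.5278, -0.1286, 0.1255]
eef_rot: [179.8, -0.0, -84.8]
contact_force: [0.2, 1.0, -0.2]
gripper_width: 0.0664
```

```bash
python3 d.py .528 -.1305 .125 -85
```

```text
t 9.3 pos [ 0.5278 -0.1286  0.1255] rot [ 1.7982e+02 -1.0000e-02 -8.4820e+01] qd [ 0.18 -0.35  0.57  0.15 -0.33 -0.06] F [ 0.2  1.  -0.2] M [ 0.11 -0.05 -0.  ] w 0.0664
delta [ 0.0002 -0.0019 -0.0005] w [ 0.0005 -0.0031 -0.0032]
```

carry_out --pt "0.0002 -0.0019 -0.0005 0.0005 -0.003 -0.003" --pt "0 -0.0003 0 0 0 0" --pt "0 -0.0003 0 0 0 0" --pt "0 -0.0003 0 0 0 0" --pt "0 0 0 0 0 0"

```text
time_s: 9.72
tcp_pos: [0.5294, -0.1317, 0.1273]
eef_rot: [-179.7, -0.0, -85.0]
contact_force: [-0.7, -1.4, -0.3]
gripper_width: 0.0333
```

```bash
python3 d.py .528 -.1305 .125 -85
```

```text
t 9.72 pos [ 0.5294 -0.1317  0.1273] rot [-1.7975e+02 -1.0000e-02 -8.5010e+01] qd [-0.12 -0.3   0.03  0.02 -0.06 -0.07] F [-0.7 -1.4 -0.3] M [ 0.1  -0.02 -0.02] w 0.0333
delta [-0.0014  0.0012 -0.0023] w [-0.0003  0.0044  0.0002]
```

carry_out --pt "-0.0014 0.001 -0.003 0 0.0044 0" --pt "-0.0003 0 -0.0004 0 0.0003 0" --pt "-0.0003 0 -0.0004 0 0 0" --pt "0 0 -0.0003 0 0 0" --pt "0 0 0 0 0 0"

```text
time_s: 10.13
tcp_pos: [0.5278, -0.1307, 0.1234]
eef_rot: [-180.0, 0.0, -85.0]
contact_force: [-1.2, 0.2, 1.3]
gripper_width: 0.0113
```

```bash
python3 d.py .528 -.1305 .125 -85
```

```text
t 10.13 pos [ 0.5278 -0.1307  0.1234] rot [-179.96    0.    -85.  ] qd [-0.04  0.17 -0.02  0.08  0.07 -0.02] F [-1.2  0.2  1.3] M [ 0.05  0.12 -0.04] w 0.0113
delta [0.0002 0.0002 0.0016] w [-0.0001  0.0007  0.    ]
```

```bash
cat > lid.py <<'E'
import sys
from h import *
ex=np.array([np.cos(np.radians(5)),np.sin(np.radians(5)),0])
TCP0=np.array([.5278,-.1307,.1234]); bar0=np.array([.5278,-.1307,.137]); H=bar0+.205*ex; H[2]=.09
off=bar0-TCP0
def bar(th):
    a=np.radians(th); x=-.205*np.cos(a)+.047*np.sin(a); z=.205*np.sin(a)+.047*np.cos(a)
    return H+x*ex+[0,0,z]
s=r.get_state();R,p=pose()
dR=R@Ro.from_euler('xyz',[180,0,-85],degrees=True).as_matrix().T
b=p+dR@off
v=b-H; x=v@ex; z=v[2]
print('t',round(s['time_s'],2),'pos',p.round(4),'rot',s['eef_rot'].round(2),'F',s['contact_force'].round(1),'w',round(s['gripper_width'],4),'qd',np.abs(s['qd']).max().round(2))
print('angle',np.degrees(np.arctan2(z,-x)-np.arctan2(.047,.205)).round(2),'radius err mm',1000*(np.hypot(x,z)-np.hypot(.205,.047)),'lat',1000*(v@np.array([-ex[1],ex[0],0])))
ths=list(map(float,sys.argv[1:]))
prev=b
for t in ths:
    n=bar(t);print(t,(n-prev).round(4));prev=n
print('w',(Ro.from_euler('xyz',[180,0,-85],degrees=True)*Ro.from_matrix(R).inv()).as_rotvec().round(4))
E
python3 lid.py 1 3 6 9 12 15
```

```text
t 10.13 pos [ 0.5278 -0.1307  0.1234] rot [-179.96    0.    -85.  ] F [-1.2  0.2  1.3] w 0.0113 qd 0.17
angle 0.0 radius err mm 0.044342256754675846 lat 0.015037644210352783
1.0 [0.0009 0.0001 0.0036]
3.0 [0.0019 0.0002 0.0071]
6.0 [0.0033 0.0003 0.0105]
9.0 [0.0038 0.0003 0.0103]
12.0 [0.0044 0.0004 0.0101]
15.0 [0.0049 0.0004 0.0099]
w [-0.0001  0.0007  0.    ]
```

carry_out --pt "0 0 0 0 0 0" --pt "0 0 0 0 0 0" --pt "0.0009 0.0001 0.0036 0 0 0" --pt "0.0019 0.0002 0.0071 0 0 0" --pt "0.0033 0.0003 0.0105 0 0 0"

```text
time_s: 10.55
tcp_pos: [0.5332, -0.1302, 0.1434]
eef_rot: [179.9, 0.0, -85.0]
contact_force: [2.8, -0.1, -2.7]
gripper_width: 0.0111
```

```bash
python3 lid.py 9 12 15 18 21
```

```text
t 10.55 pos [ 0.5332 -0.1302  0.1434] rot [ 1.7987e+02  1.0000e-02 -8.5020e+01] F [ 2.8 -0.1 -2.7] w 0.0111 qd 18.7
angle 5.65 radius err mm 0.17721566070286188 lat 0.055148913482868434
9.0 [0.0044 0.0003 0.0115]
12.0 [0.0044 0.0004 0.0101]
15.0 [0.0049 0.0004 0.0099]
18.0 [0.0054 0.0005 0.0096]
21.0 [0.0059 0.0005 0.0093]
w [ 0.     -0.0022  0.0003]
```

Tracking well, forces small.

carry_out --pt "0.0044 0.0003 0.0115 0 -0.001 0" --pt "0.0044 0.0004 0.0101 0 0 0" --pt "0.0049 0.0004 0.0099 0 0 0" --pt "0.0054 0.0005 0.0096 0 0 0" --pt "0.0059 0.0005 0.0093 0 0 0"

```text
time_s: 10.97
tcp_pos: [0.5586, -0.1277, 0.1966]
eef_rot: [179.8, 0.1, -85.1]
contact_force: [4.0, -0.6, -5.8]
gripper_width: 0.0113
```

```bash
python3 lid.py 24 27 30 33 36
```

```text
t 10.97 pos [ 0.5586 -0.1277  0.1966] rot [ 1.798e+02  6.000e-02 -8.505e+01] F [ 4.  -0.6 -5.8] w 0.0113 qd 18.24
angle 21.74 radius err mm 1.1597443973912214 lat 0.2745192450436536
24.0 [0.0058 0.0002 0.0061]
27.0 [0.0068 0.0006 0.0086]
30.0 [0.0073 0.0006 0.0083]
33.0 [0.0077 0.0007 0.0079]
36.0 [0.0081 0.0007 0.0075]
w [-0.0008 -0.0036  0.0009]
```

carry_out --pt "0.0058 0.0002 0.0061 0 -0.002 0.0009" --pt "0.0068 0.0006 0.0086 0 -0.001 0" --pt "0.0073 0.0006 0.0083 0 0 0" --pt "0.0077 0.0007 0.0079 0 0 0" --pt "0.0081 0.0007 0.0075 0 0 0"

```text
time_s: 11.38
tcp_pos: [0.5921, -0.1245, 0.2364]
eef_rot: [179.5, 0.2, -85.1]
contact_force: [0.8, -1.7, -3.7]
gripper_width: 0.0115
```

```bash
python3 lid.py 39 42 44 46 48
```

```text
t 11.38 pos [ 0.5921 -0.1245  0.2364] rot [ 1.795e+02  1.700e-01 -8.506e+01] F [ 0.8 -1.7 -3.7] w 0.0115 qd 20.21
angle 35.85 radius err mm 2.515107754136603 lat 0.516816381611457
39.0 [0.0106 0.0004 0.0055]
42.0 [0.0088 0.0008 0.0066]
44.0 [0.0061 0.0005 0.0041]
46.0 [0.0062 0.0005 0.0039]
48.0 [0.0063 0.0006 0.0037]
w [-0.0022 -0.0089  0.001 ]
```

carry_out --pt "0.0098 0.0004 0.006 -0.001 -0.004 0" --pt "0.0088 0.0008 0.0066 -0.001 -0.004 0" --pt "0.0061 0.0005 0.0041 0 0 0" --pt "0.0062 0.0005 0.0039 0 0 0"

```text
time_s: 11.72
tcp_pos: [0.6205, -0.122, 0.2584]
eef_rot: [179.4, 0.1, -85.1]
contact_force: [-2.4, 0.6, -1.9]
gripper_width: 0.0113
```

```bash
python3 lid.py 47 48 49 50;  python3 - <<'E'
from h import *
for n in('wrist','scene','top'):
    im=r.capture(n);cv2.imwrite(f'pics/{n}6.png',im[:,:,::-1])
crop('pics/scene6.png',175,125,150,130,5,'pics/c13.png')
E
python3 lid.py 47 48 49 50
```

```text
t 11.72 pos [ 0.6205 -0.122   0.2584] rot [ 1.7943e+02  1.0000e-01 -8.5080e+01] F [-2.4  0.6 -1.9] w 0.0113 qd 14.63
angle 45.52 radius err mm 3.2842237278681017 lat 0.5405568781389982
47.0 [ 0.0064  0.     -0.    ]
48.0 [0.0032 0.0003 0.0018]
49.0 [0.0032 0.0003 0.0018]
50.0 [0.0032 0.0003 0.0017]
w [-0.0009 -0.01    0.0013]
t 11.87 pos [ 0.6207 -0.1221  0.2585] rot [ 1.7949e+02  9.0000e-02 -8.5070e+01] F [-3.6  1.   2. ] w 0.0111 qd 1.37
angle 45.58 radius err mm 3.2712516017159023 lat 0.5031221098580607
47.0 [ 0.0062  0.     -0.0001]
48.0 [0.0032 0.0003 0.0018]
49.0 [0.0032 0.0003 0.0018]
50.0 [0.0032 0.0003 0.0017]
w [-0.0007 -0.009   0.0012]
```

View pics/c13.png

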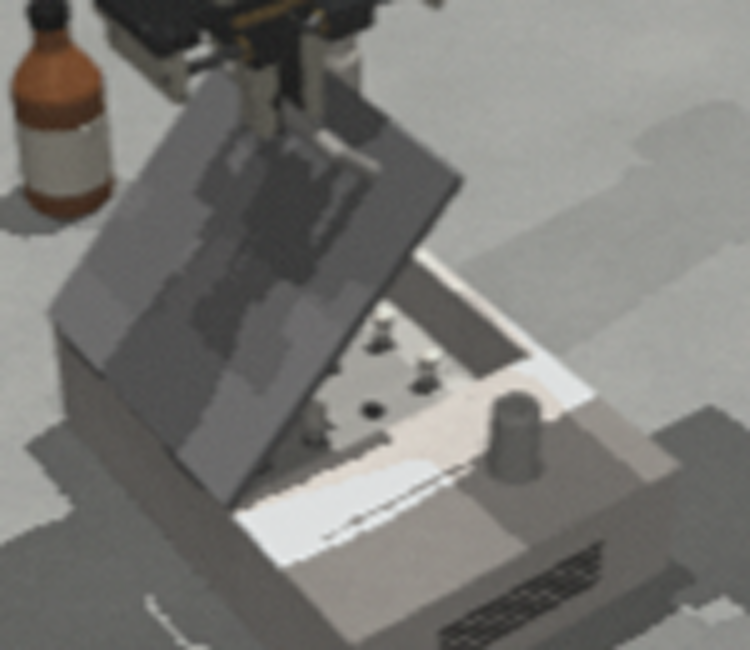

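View pics/wrist6.png

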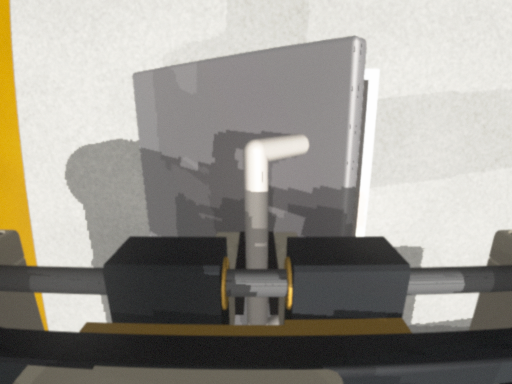

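View pics/top6.png

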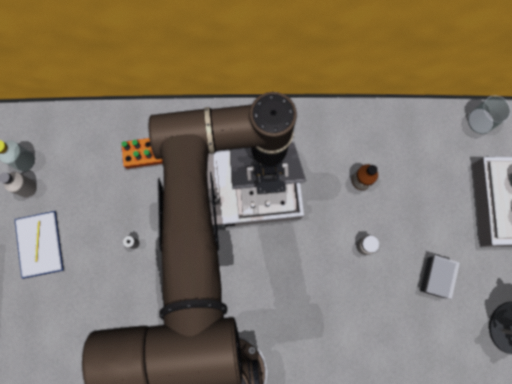

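Run:
```python
from h import *
crop('pics/scene6.png',235,130,50,50,12,'pics/c14.png')
crop('pics/wrist6.png',320,20,70,60,9,'pics/c15.png')
crop('pics/wrist6.png',230,120,90,60,8,'pics/c16.png')
S=r.camera_model('scene');W=r.camera_model('wrist');T=pose()
Rw=Ro.from_euler('z',s if False else .0876).as_matrix();t=np.array([.6079,-.0633,0])
def L(X,th):
    h=np.array([.12,0,.09]);X=np.array(X,float)
    return Rw@(h+Ro.from_euler('y',th,degrees=True).as_matrix()@(X-h))+t
for th in(44,46,48,50):
    print(th,'scene top/bot corner',*[proj(S,L(X,th))[0].round(1) for X in((-.118,.048,.102),(-.118,.048,.09))],'wrist far corner',*[proj(W,L(X,th),T)[0].round(1) for X in((-.118,-.168,.102),(-.118,-.168,.09))],'bar end ctr',*[proj(W,L(X,th),T)[0].round(1) for X in((-.085,-.115,.137),(-.085,-.06,.137))])
```

```text
44 scene top/bot corner [267.2 159.8] [269.5 161.3] wrist far corner [365.3  33.8] [375.9  38. ] bar end ctr [260.8 148.8] [260.5 250.5]
46 scene top/bot corner [265.5 159. ] [267.9 160.3] wrist far corner [355.9  30.9] [368.4  35.2] bar end ctr [247.9 150. ] [248.9 254. ]
48 scene top/bot corner [263.7 158.1] [266.2 159.4] wrist far corner [345.2  27.8] [359.6  32.3] bar end ctr [234.1 151.2] [236.5 257.4]
50 scene top/bot corner [261.9 157.4] [264.5 158.6] wrist far corner [332.9  24.6] [349.5  29.3] bar end ctr [219.4 152.5] [223.4 260.7]
```

View pics/c14.png

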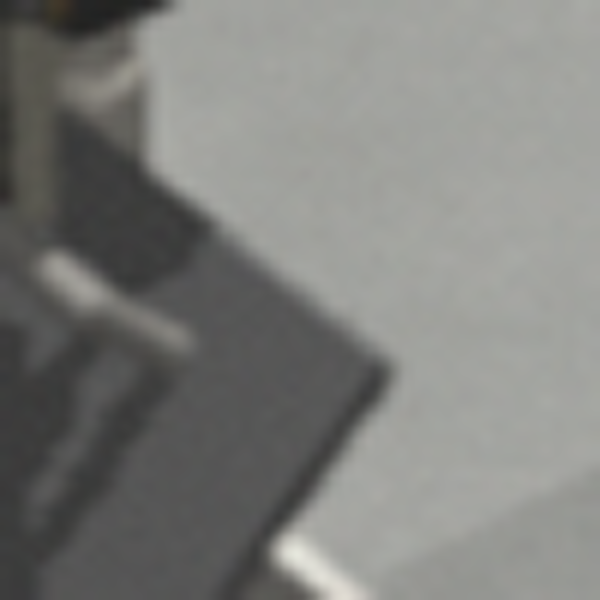

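View pics/c15.png

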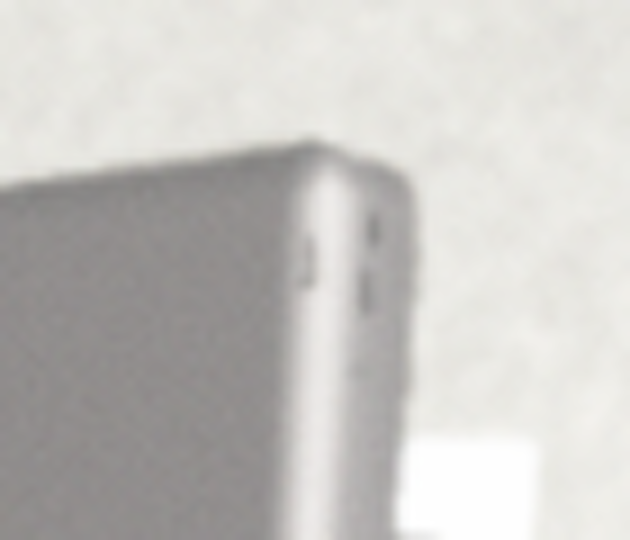

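View pics/c16.png

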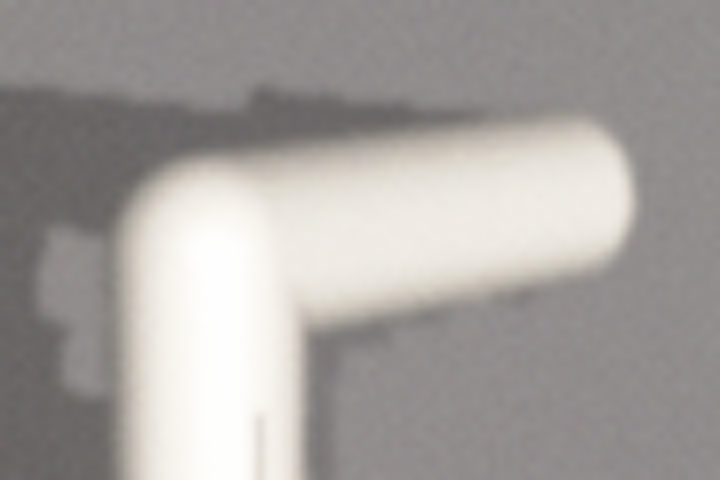

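Run:
```python
from h import *
crop('pics/scene0.png',255,165,50,50,12,'pics/c17.png')
crop('pics/scene6.png',180,205,60,40,12,'pics/c18.png')
crop('pics/scene0.png',180,180,60,60,10,'pics/c19.png')
S=r.camera_model('scene')
Rw=Ro.from_euler('z',.0876).as_matrix();t=np.array([.6079,-.0633,0])
def L(X,th):
    h=np.array([.12,0,.09]);X=np.array(X,float)
    return Rw@(h+Ro.from_euler('y',th,degrees=True).as_matrix()@(X-h))+t
for th in(0,44,46,48,50):
    print(th,'FL top,bot,  BL top,bot, bar tip',*[proj(S,L(X,th))[0].round(1) for X in((-.118,.048,.102),(-.118,.048,.09),(.118,.048,.102),(.118,.048,.09),(-.085,-.005,.137),(-.085,-.005,.143))])
```

```text
0 FL top,bot,  BL top,bot, bar tip [284.8 193.6] [284.6 196.4] [221.1 224.3] [221.3 227.2] [266.6 180.1] [266.7 178.6]
44 FL top,bot,  BL top,bot, bar tip [267.2 159.8] [269.5 161.3] [218.5 226. ] [221.1 226.9] [242.4 155.9] [241.2 155.1]
46 FL top,bot,  BL top,bot, bar tip [265.5 159. ] [267.9 160.3] [218.4 226.1] [221.1 226.9] [240.6 155.5] [239.3 154.8]
48 FL top,bot,  BL top,bot, bar tip [263.7 158.1] [266.2 159.4] [218.3 226.3] [221.1 226.9] [238.7 155.2] [237.3 154.5]
50 FL top,bot,  BL top,bot, bar tip [261.9 157.4] [264.5 158.6] [218.2 226.4] [221.1 226.9] [236.7 154.9] [235.3 154.3]
```

View pics/c17.png

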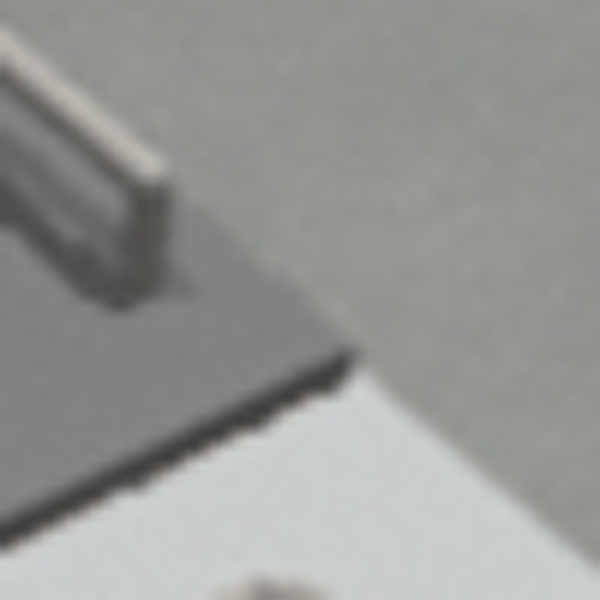

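View pics/c18.png

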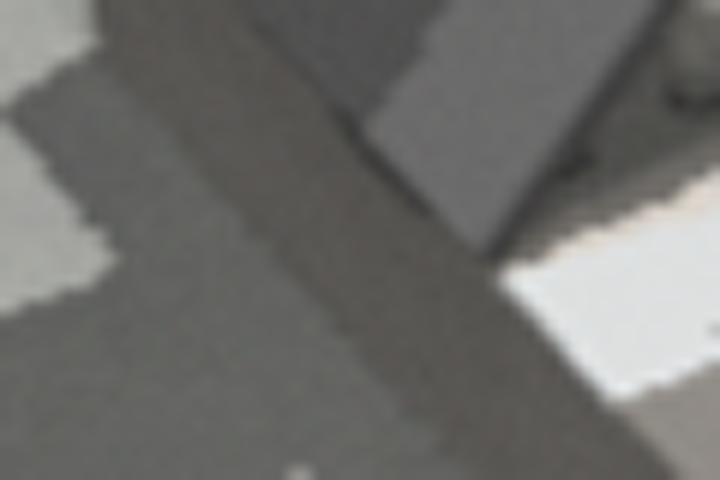

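View pics/c19.png

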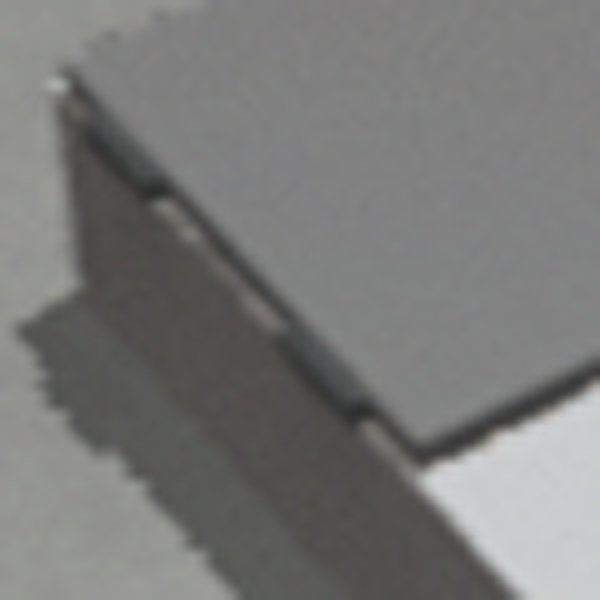

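```bash
sed -i 's/^off=.*/off=np.array([0,0,.0097])/' lid.py; python3 lid.py 46 47 48 49 49.6
```

```text
t 11.87 pos [ 0.6207 -0.1221  0.2585] rot [ 1.7949e+02  9.0000e-02 -8.5070e+01] F [-3.6  1.   2. ] w 0.0111 qd 1.37
angle 45.02 radius err mm -0.025460268788246587 lat 0.5089785138524888
46.0 [ 0.0031 -0.0002  0.0019]
47.0 [0.0031 0.0003 0.0019]
48.0 [0.0032 0.0003 0.0018]
49.0 [0.0032 0.0003 0.0018]
49.6 [0.0019 0.0002 0.001 ]
w [-0.0007 -0.009   0.0012]
```

carry_out --pt "0.0031 0 0.0019 0 -0.002 0" --pt "0.0031 0.0003 0.0019 0 -0.002 0" --pt "0.0032 0.0003 0.0018 0 -0.002 0" --pt "0.0025 0.0002 0.0014 0 0 0" --pt "0.001 0.0001 0.0005 0 0 0"

```text
time_s: 12.28
tcp_pos: [0.6325, -0.1209, 0.2658]
eef_rot: [179.7, 0.1, -85.1]
contact_force: [-2.7, 0.9, 0.8]
gripper_width: 0.011
```

```bash
python3 lid.py 50
```

```text
t 12.28 pos [ 0.6325 -0.1209  0.2658] rot [ 1.7972e+02  1.1000e-01 -8.5090e+01] F [-2.7  0.9  0.8] w 0.011 qd 2.0
angle 48.82 radius err mm 0.3136124414099273 lat 0.5850440519120642
50.0 [ 0.004  -0.0002  0.0017]
w [-0.0014 -0.0051  0.0015]
```

carry_out --pt "0.0025 0.0001 0.0013 0 -0.001 0" --pt "0.0012 0.0001 0.0005 0 0 0" --pt "0 0 0 0 0 0"

```text
time_s: 12.53
tcp_pos: [0.6368, -0.1205, 0.2682]
eef_rot: [179.8, 0.1, -85.1]
contact_force: [-2.9, 0.3, -0.2]
gripper_width: 0.0111
```

```bash
python3 lid.py 50
python3 - <<'E'
from h import *
W=r.camera_model('wrist');T=pose();S=r.camera_model('scene')
for n in('wrist','scene'):
    im=r.capture(n);cv2.imwrite(f'pics/{n}7.png',im[:,:,::-1])
crop('pics/scene7.png',225,125,50,50,12,'pics/c20.png')
crop('pics/wrist7.png',200,110,100,75,7,'pics/c21.png')
Rw=Ro.from_euler('z',.0876).as_matrix();t=np.array([.6079,-.0633,0])
def L(X,th):
    h=np.array([.12,0,.09]);X=np.array(X,float)
    return Rw@(h+Ro.from_euler('y',th,degrees=True).as_matrix()@(X-h))+t
for th in(0,46,48,50,52):
    print(th,'FL top,bot, bar tip',*[(proj(S,L(X,th))[0]).round(1) for X in((-.118,.048,.102),(-.118,.048,.09),(-.085,-.0015,.137),(-.085,-.0015,.143))],'wrist bar',proj(W,L((-.085,-.115,.137),th),T).round(1))
E
python3 lid.py 50
```

```text
t 12.53 pos [ 0.6368 -0.1205  0.2682] rot [ 1.7979e+02  1.1000e-01 -8.5080e+01] F [-2.9  0.3 -0.2] w 0.0111 qd 0.13
angle 50.13 radius err mm 0.4477881454512944 lat 0.6298915320018432
50.0 [-0.0002 -0.0006 -0.0006]
w [-0.0016 -0.0038  0.0013]
0 FL top,bot, bar tip [284.8 193.6] [284.6 196.4] [267.3 180.6] [267.3 179.1] wrist bar [[372.3 126.9]]
46 FL top,bot, bar tip [265.5 159. ] [267.9 160.3] [241.3 156.1] [240.  155.4] wrist bar [[280.1 146.8]]
48 FL top,bot, bar tip [263.7 158.1] [266.2 159.4] [239.4 155.8] [238.  155.1] wrist bar [[267.9 147.9]]
50 FL top,bot, bar tip [261.9 157.4] [264.5 158.6] [237.4 155.5] [236.  154.9] wrist bar [[254.8 149. ]]
52 FL top,bot, bar tip [259.9 156.8] [262.6 157.8] [235.4 155.4] [233.9 154.8] wrist bar [[240.9 150. ]]
t 12.63 pos [ 0.6366 -0.1206  0.2681] rot [ 1.7979e+02  1.1000e-01 -8.5080e+01] F [-2.8  2.5  1.3] w 0.0115 qd 0.1
angle 50.09 radius err mm 0.4500311391712475 lat 0.6007876197621723
50.0 [-0.     -0.0006 -0.0005]
w [-0.0016 -0.0039  0.0014]
```

View pics/c20.png

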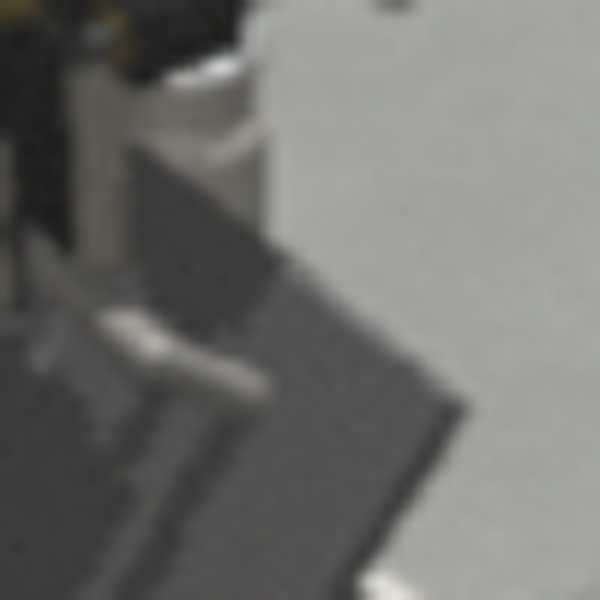

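View pics/c21.png

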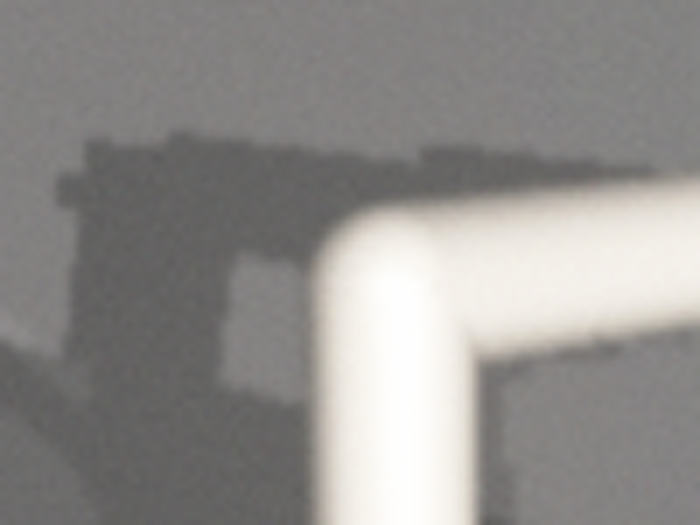

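```bash
python3 - <<'E'
from h import *
im=r.capture('scene');cv2.imwrite('pics/s8.png',im[:,:,::-1])
E
python3 lid.py 50
```

```text
t 12.68 pos [ 0.6365 -0.1206  0.268 ] rot [ 1.7978e+02  1.1000e-01 -8.5080e+01] F [-2.   1.3  1. ] w 0.0111 qd 0.07
angle 50.05 radius err mm 0.46328574558249236 lat 0.6173460444744975
50.0 [ 0.0001 -0.0006 -0.0005]
w [-0.0016 -0.0039  0.0013]
```

View pics/s8.png

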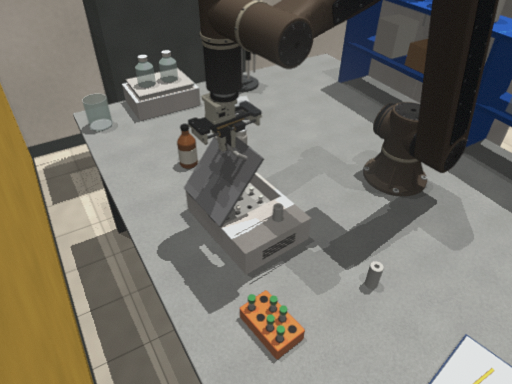

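```bash
python3 -c "
from plant import r
print(r.close_job())"
```

```text
the job is handed in; nothing more can be done
None
```

The 30 mm adapter is all the way down in the well and released. The lid is held open at about 50° by the gripper on its bar, with a 20 N grip, and I handed the job in at about 12.7 s.

- **Adapter:** it met the well floor at the expected depth with about 29 N. After release its top matched the fully-home position, within about half a pixel in both the wrist and scene views.
- **Lid:** the last pose reading gave 50.05° with the arm still. The scene view gave about 50.1° and the wrist view about 49.9°.
- **Disagreement on the way up:** from about 20° the bar seemed to creep in the fingers, reaching about 3.5 mm of drift along them. At the 45° stop, tool position and images gave anywhere from about 43° to 47°. I re-referenced on the tool's horizontal position, which the images supported best. The 50.05° figure rests on that correction.
- **Everything else:** the 36 mm adapter is still standing upright where it was. The bottle and rack look unmoved in the last scene picture. The jar was hidden behind the gripper there, but was in its place in the top view taken at about 45°.

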